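# Hang a sole form on the sloping rack's peg

### The job

Pick up the blue sole form from the bench and hang it by the eye in its heel on the steel peg of the sloping wooden rack. Push it fully home so that it lies flat on the rack's face with its toe hanging down the slope, then let go. Do not disturb the jar, spool, shoe heel or hammer.

Things in the scene. Friction and masses are not known exactly. Their poses are not given: they have to be found in the camera images.
- form: Blue sole-shaped rigid plate, 206 x 72 x 12 mm, about 0.16 kg, lying flat. Origin: centre of the underside at its waist; z the plate's normal (up at the start), x along it towards the heel, y across. Waist sides are parallel, 50 mm apart, from x = -20 to +40 mm; forepart 72 mm wide at x = -55. Grasp it across the waist at x = 0 to 15, fingertips close to the bench.
- form_eye (a point): Centre of the form's eye, at mid-thickness (6 mm above the underside): a 15 mm through hole in the middle of the 60 mm round heel, at x = +70 mm of the form.
- form_toe (a point): Toe end of the form, at mid-thickness, at x = -106 mm of the form, 176 mm from the eye.
- face: Sloping light-wood face of the fixed rack, 180 mm wide. Origin: on its surface at the middle of the dark cross slot, 165 mm above the bench; z: outward normal, leaning 40 degrees from vertical; x: straight up the slope; y: level, along the slot. It reaches from x = -210 mm to +50 mm.
- rack: The rack that carries the face; origin on the bench below the slot's middle. One 11 mm round steel peg stands out of the slot along the face's z, 45 mm high, its last 8 mm tapering to a 3 mm tip. It is clamped (firm to 60 N) at x = 0 of the face, up to 12 mm either side of the origin along y; where exactly is not reported: feel for it with the eye, or look.
- jar: Bystander: amber jar with yellow cap, 64 mm diameter, 85 mm tall; origin at the centre of its foot.
- spool: Bystander: red thread spool standing upright, 52 mm diameter, 66 mm tall; origin at the centre of its foot.
- heel: Bystander: tan shoe heel standing on its broad end, 58 mm diameter, 66 mm tall; origin at the top, its z points down.
- hammer: Bystander: hammer 260 mm long lying on the bench right of the rack; origin under the middle of its length, x along the handle towards the head.
Things that resemble listed ones, but are neither listed nor needed, are in the scene too. Several things look just like the form: the one meant starts farthest to the robot's right.

How it is judged (in metres and radians):
At the end, for the whole second after the job is handed in: Peg through the eye, form flat on the face: eye centre 2 to 10 mm above the face, within 8 mm of the slot line and 18 mm of its middle, plate parallel to the face within 0.1 rad, toe at least 120 mm down-slope of the slot, at rest (under 0.02 m/s, 0.2 rad/s) (z of form_eye in the frame of face between 0.002 and 0.01 m and x of form_eye in the frame of face between -0.008 and 0.008 m and y of form_eye in the frame of face between -0.018 and 0.018 m and angle between the z axis of form and the z axis of face, either way round below 0.1 rad and x of form_toe in the frame of face below -0.12 m and linear speed of form below 0.02 m/s and angular speed of form below 0.2 rad/s); the robot touches nothing.
It fails at once if the jar is moved more than 30 mm (distance of jar from where it was at the start of the episode above 0.03 m).
It fails at once if the spool is moved more than 30 mm (distance of spool from where it was at the start of the episode above 0.03 m).
It fails at once if the heel is moved more than 30 mm (distance of heel from where it was at the start of the episode above 0.03 m).
It fails at once if the hammer is moved more than 30 mm (distance of hammer from where it was at the start of the episode above 0.03 m).
It also fails if it takes over 72 s, if anything falls off the work surface, if the arm or the gripper's body presses on something with over 40 N, if the wrist force passes 120 N, or if a joint passes its speed limit or range.

### The arm

A 7-joint arm with a two-finger parallel gripper is mounted at the origin on the work surface. World frame = base frame: x ahead of the robot, y to its left, z up, the work surface at z = 0. Lengths are in m, angles in degrees, forces in N, time in s.
With the tool pointing down it reaches from about 0.425 to 0.875 m from the base axis. Payload 8.4 kg.
Tool frame: the origin (TCP) lies on the centre line of the jaws, within the pads' length; the fingertips stand 11 mm ahead of it and the grasp point (between the pads) lies 8 mm behind it (r.tcp_to_tips is the distance from the TCP to the fingertips, in m); y points along the fingers, x is the direction in which the jaws open and shut, and the axes are right-handed (so a half turn about y gives the same grasp; the last joint's range is limited). The gripper opens to 87 mm and grips with 3 to 60 N. Pads are 19 mm wide; open, the fingers measure 117 mm over their backs; the gripper's body (75 mm by 190 mm) begins 51 mm behind the grasp point.
Start: joints at [67.712, 19.091, 2.286, 83.961, -0.768, 76.965, -3.352], TCP at [0.186, -0.623, 0.234] pointing down, gripper open.
Joint ranges: [-147.57, 147.57], [-21.85, 119.76], [-74.77, 79.35], [14.55, 137.4], [-85.83, 265.84], [4.83, 119.75], [-152.11, 152.11]. Speed limits (degrees/s): [127.2, 127.2, 159.86, 159.86, 180, 180, 180].

### API

Orientations are given as a 3x3 rotation matrix whose columns are the frame's x, y, z axes.
In Python, from station import r, eyes gives the robot as it stands.
- The arm moves only by the tool jog_arm, never from a script. Its argument "deltas" is a list of rows, each a list of 4 numbers: the shift along the tool's x, y, z in cm, then the turn about the tool's y in rad. A call has 1 to 10 rows; each row is the pose to reach, as a shift and turn from the pose measured when the call began, along the tool's axes at that moment; what a row does not reach only later rows make up. A row lasts 1/10 s, in which the tool goes at most 50 mm and 8.59 degrees, less where a joint would pass 70% of its speed; a pose out of reach is approached as far as the arm can. A call with a gripper value outside its range is refused whole. "jaw" is the opening, from 0 (shut) to 1 (fully open), set as the call begins (left out, the last holds). The fingers move at their own pace and stop on an object; the grip force is fixed at half the most. Time passes only in rows, so rows that repeat a pose let the fingers close. It gives the time, the measured TCP pose, the force and the opening at its end, in the units of the state.
- r.observe(): the state, without advancing time (a new reading comes with each control period).
- eyes.get_image(name): name is "scene" or "top"; returns the picture (400x640x3 uint8, red, green, blue); there is no depth.
- eyes.get_calibration(name): a dict with "fov_y" (degrees; the focal length in pixels is half the picture's height over the tangent of half this angle, whatever the lens; pixels are square), "cx", "cy" (the principal point, pixels), "dist_coeffs" ([k1, k2, p1, p2, k3] as OpenCV has them; the pictures are not rectified), "R" (3x3) and "t" (3): a world point X has camera coordinates R X + t. Camera axes: x right, y down, z forward; pixel columns grow to the right and rows downward; lengths in m; the calibration is good to about 2 mm. A picture is of the moment at which its call begins. get_calibration takes no time and is no camera call.
- r.sign_off(): hands the job in, once; it reports no verdict.
The state is a dict: "time": time; "qpos": joint angles; "joint_vel": joint speeds; "joint_torque": joint torques, N m; "position": TCP position; "eef_rot": TCP orientation; "wrist_force": force on the tool from outside, world axes, zero at the start; "moment": the same for the moment, N m; "width": finger opening in m.
Only numpy, scipy, OpenCV 4.12 (cv2) and the standard library are available. Lean on these libraries where they do the work, as an engineer would, in place of code of your own. Each camera call takes 0.05 s, during which the arm holds its last target.

## Working session

There is one attempt and no reset: what is moved stays moved. The work goes in short steps, Python scripts to look and compute and a tool call to move; the robot and the scene stay as the last step left them, time stands still between calls to the robot, and variables do not carry over. Pictures are saved under pics/ and viewed, and the job is handed in when it is done.

Besides the shell and the picture viewer there is one more tool, called after ">>>" by a JSON object that holds its "fn" and its "kwargs". jog_arm: Moves the arm, as the interface text tells. Its arguments: {"type":"object","properties":{"deltas":{"type":"array"},"jaw":{"type":"number"}},"required":["deltas"]}

```bash
ls; mkdir -p pics; cat > h.py <<'E'
import numpy as np, cv2
from station import r, eyes
def grab(n,f):
    im=eyes.get_image(n); cv2.imwrite('pics/'+f,cv2.cvtColor(im,cv2.COLOR_RGB2BGR)); return im
def K(n):
    c=eyes.get_calibration(n); f=200/np.tan(np.radians(c['fov_y'])/2)
    return np.array([[f,0,c['cx']],[0,f,c['cy']],[0,0,1.]]),np.array(c['dist_coeffs'],float),np.array(c['R']),np.array(c['t'])
def ray(n,uv):
    k,d,R,t=K(n); p=cv2.undistortPoints(np.array(uv,float).reshape(-1,1,2),k,d).reshape(-1,2)
    D=np.c_[p,np.ones(len(p))]@R; return -R.T@t,D/np.linalg.norm(D,axis=1)[:,None]
def onplane(n,uv,p0,nn):
    o,D=ray(n,uv); p0=np.array(p0);nn=np.array(nn); return o+D*(((p0-o)@nn)/(D@nn))[:,None]
def onz(n,uv,z): return onplane(n,uv,[0,0,z],[0,0,1.])
def proj(n,X):
    k,d,R,t=K(n); return cv2.projectPoints(np.array(X,float).reshape(-1,1,3),cv2.Rodrigues(R)[0],t,k,d)[0].reshape(-1,2)
E
python3 - <<'E'
from h import *
np.set_printoptions(precision=4,suppress=True)
grab('scene','s0.png');grab('top','t0.png')
print(r.observe(), r.tcp_to_tips)
for n in('scene','top'): print(eyes.get_calibration(n))
E
```

```text
pics
{'time': 0.1, 'qpos': array([67.7109, 19.1257,  2.2848, 84.0067, -0.7709, 76.9651, -3.3513]), 'joint_vel': array([ 0.0177, -0.0746,  0.1304, -0.1381, -0.0025, -0.0489,  0.0673]), 'joint_torque': array([  0.0056, -65.7811,   1.3405, -40.4702,  -0.0598,   0.041 ,
         0.    ]), 'position': array([ 0.1856, -0.6225,  0.2328]), 'eef_rot': array([[ 0.2858, -0.0005,  0.9583],
       [-0.9583,  0.0014,  0.2858],
       [-0.0014, -1.    , -0.    ]]), 'wrist_force': array([ 0.8056, -0.1298,  0.0163]), 'moment': array([ 0.0152,  0.0642, -0.0468]), 'width': 0.08675553539396337} 0.011
{'fov_y': 48.85190869228801, 'cx': 315.34999006252383, 'cy': 195.1030099931099, 'dist_coeffs': array([-0.0847,  0.    ,  0.    ,  0.    ,  0.    ]), 'R': array([[ 0.7088,  0.7053,  0.0116],
       [ 0.4812, -0.4715, -0.739 ],
       [-0.5158,  0.5294, -0.6736]]), 't': array([-0.3848, -0.2354,  1.6212])}
{'fov_y': 49.12328225312967, 'cx': 312.55433034479285, 'cy': 199.6550435325873, 'dist_coeffs': array([-0.0333,  0.    ,  0.    ,  0.    ,  0.    ]), 'R': array([[-0.0263, -0.9995,  0.0145],
       [-0.9952,  0.0248, -0.0944],
       [ 0.094 , -0.0169, -0.9954]]), 't': array([-0.042 ,  0.5824,  1.3115])}
```

View pics/s0.png

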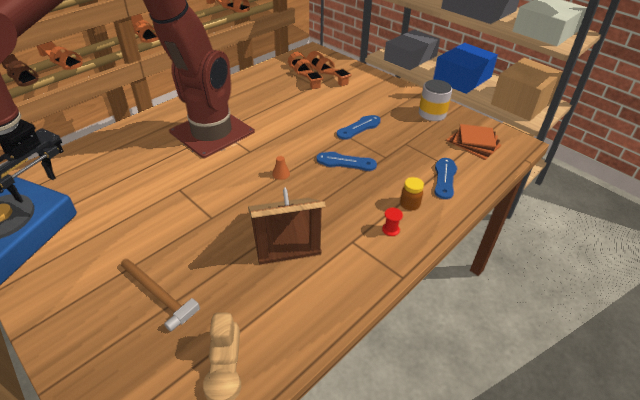

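View pics/t0.png

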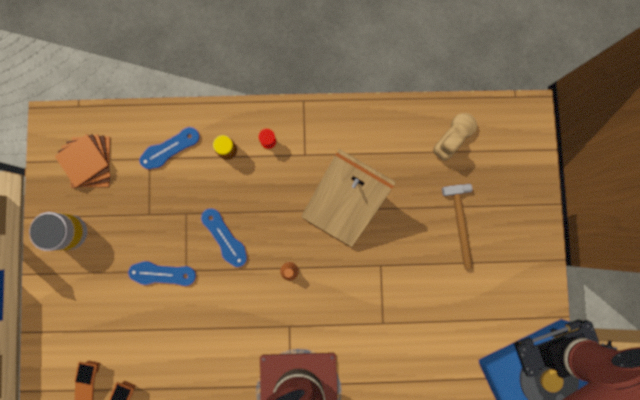

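```bash
python3 - <<'E'
import cv2
t=cv2.imread('pics/t0.png'); s=cv2.imread('pics/s0.png')
cv2.imwrite('pics/tz.png',cv2.resize(t[120:290,190:410],None,fx=3.5,fy=3.5,interpolation=cv2.INTER_CUBIC))
cv2.imwrite('pics/sz.png',cv2.resize(s[110:280,220:420],None,fx=3.5,fy=3.5,interpolation=cv2.INTER_CUBIC))
E
```

```text
(no output)
```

View pics/tz.png

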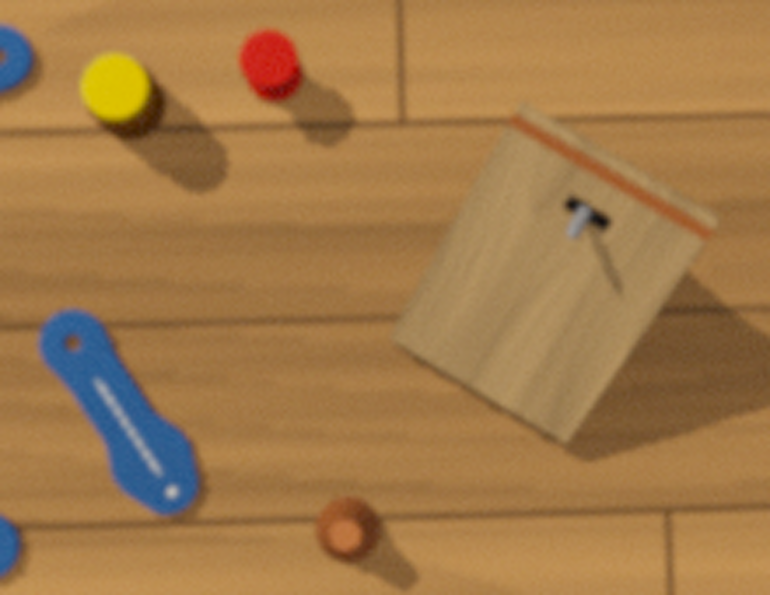

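View pics/sz.png

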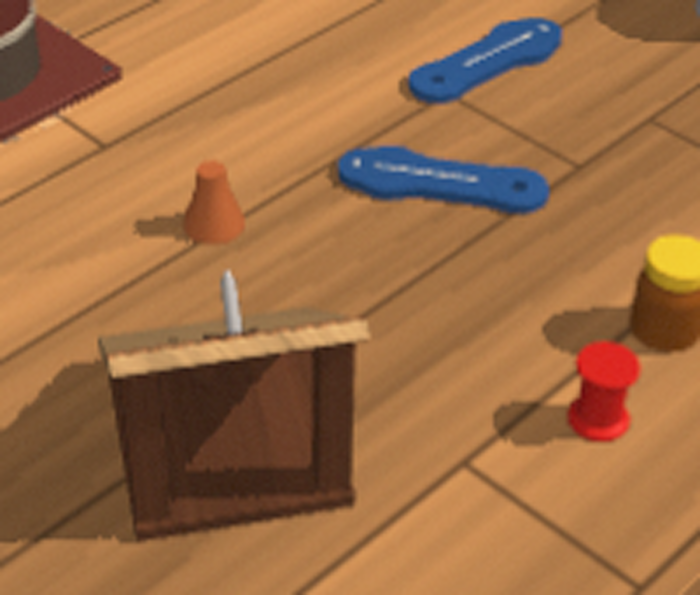

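```bash
cat > m.py <<'E'
from h import *
np.set_printoptions(precision=4,suppress=True)
z=lambda P:np.c_[190+(np.array(P)[:,0]+.5)/3.5-.5,120+(np.array(P)[:,1]+.5)/3.5-.5]
im=cv2.cvtColor(cv2.imread('pics/t0.png'),cv2.COLOR_BGR2HSV)
m=cv2.inRange(im,(100,100,60),(125,255,255))
n,l,st,ce=cv2.connectedComponentsWithStats(m)
k=[i for i in range(1,n) if 195<ce[i][0]<255 and 205<ce[i][1]<270 and st[i][4]>300]
print(k,st[k])
ys,xs=np.where(l==k[0]); P=onz('top',np.c_[xs,ys],.012)[:,:2]
c=P.mean(0);w,v=np.linalg.eigh(np.cov(P.T));a=v[:,1]
eye=onz('top',z([(73,342)]),.012)[0,:2]; toeh=onz('top',z([(172,491)]),.012)[0,:2]
if (eye-c)@a<0:a=-a
pr=(P-c)@a; pe=(P-c)@np.array([-a[1],a[0]])
print('centroid',c,'axis',a,'ang',np.degrees(np.arctan2(a[1],a[0])),'len',np.ptp(pr),'eye-toehole dir',(eye-toeh)/np.linalg.norm(eye-toeh))
heel=c+a*pr.max(); print('eye',eye,'heel-end-30',heel-a*.030,'origin from len',c+a*((pr.max()+pr.min())/2+.103-.1), 'from eye',eye-a*.07)
for x in np.arange(pr.min(),pr.max(),.02):
    q=pe[(pr>x)&(pr<x+.02)]; print(round(x,3),q.min().round(4),q.max().round(4))
UL,UR=onz('top',z([(515,118),(710,237)]),.1971); UL2,UR2=onz('top',z([(524,107),(718,218)]),.1971)
LL,LR=onz('top',z([(397,341),(567,441)]),.030)
for A in (UL,UR,UL2,UR2,LL,LR): print(A)
print('widths',np.linalg.norm(UL-UR),np.linalg.norm(UL2-UR2),np.linalg.norm(LL-LR),'len',np.linalg.norm((UL+UR-LL-LR)/2),np.linalg.norm((UL2+UR2-LL-LR)/2))
S=onz('top',z([(570,203),(605,222)]),.165);print('slot',S,S.mean(0))
pt=onz('top',z([(573,233)]),.165+.045*.766);print('tip',pt)
E
python3 m.py
```

```text
[2] [[202 209  44  57 933]]
centroid [0.4728 0.2175] axis [0.8369 0.5474] ang 33.189214566691426 len 0.1994446278825885 eye-toehole dir [0.8396 0.5432]
eye [0.5357 0.2586] heel-end-30 [0.5323 0.2564] origin from len [0.4765 0.2199] from eye [0.4771 0.2203]
-0.098 -0.0249 0.023
-0.078 -0.0301 0.0305
-0.058 -0.0326 0.0338
-0.038 -0.0302 0.0313
-0.018 -0.0228 0.0228
0.002 -0.0228 0.0227
0.022 -0.0229 0.0227
0.042 -0.0247 0.0235
0.062 -0.0273 0.0269
0.082 -0.0248 0.026
[ 0.6892 -0.1228  0.1971]
[ 0.593  -0.2699  0.1971]
[ 0.6976 -0.13    0.1971]
[ 0.6076 -0.2767  0.1971]
[ 0.5284 -0.0266  0.03  ]
[ 0.438  -0.1717  0.03  ]
widths 0.17571616025188988 0.1721111422662751 0.17092525450175178 len 0.24959217320952498 0.2597746430147233
slot [[ 0.6265 -0.1666  0.165 ]
 [ 0.6107 -0.1937  0.165 ]] [ 0.6186 -0.1801  0.165 ]
tip [[ 0.5984 -0.1642  0.1995]]
```

```bash
cat > f.py <<'E'
from h import *
np.set_printoptions(precision=4,suppress=True)
th=np.radians(-31.7);u=np.array([np.cos(th),np.sin(th),0]);v=np.array([-u[1],u[0],0])
c4,s4=np.cos(np.radians(40)),np.sin(np.radians(40))
FX=u*c4+np.array([0,0,s4]);FZ=-u*s4+np.array([0,0,c4]);FY=v
O=np.array([.6198,-.1826,.165])
def F(x,y,z): return O+FX*x+FY*y+FZ*z
E
python3 - <<'E'
from f import *
s=cv2.imread('pics/s0.png');t=cv2.imread('pics/t0.png')
a=cv2.resize(t[150:215,320:400],None,fx=9,fy=9,interpolation=cv2.INTER_CUBIC)
b=cv2.resize(s[180:230,250:310],None,fx=9,fy=9,interpolation=cv2.INTER_CUBIC)
cv2.imwrite('pics/a.png',a);cv2.imwrite('pics/b.png',b)
for y in(-.012,0,.012):
  print(y,'top',(proj('top',[F(0,y,0),F(0,y,.045)])-[320,150]+.5)*9-.5,'scene',(proj('scene',[F(0,y,0),F(0,y,.045)])-[250,180]+.5)*9-.5)
print((proj('top',[F(.05,.09,0),F(.05,-.09,0)])-[320,150]+.5)*9,(proj('scene',[F(.05,.09,0),F(.05,-.09,0)])-[250,180]+.5)*9)
E
```

```text
-0.012 top [[383.3066 292.7738]
 [350.1981 360.4246]] scene [[287.0133 244.5469]
 [263.3259  82.9915]]
0 top [[349.3937 273.2044]
 [315.2247 340.2162]] scene [[329.8451 237.9098]
 [306.297   76.6359]]
0.012 top [[315.4985 253.648 ]
 [280.2703 320.0212]] scene [[372.525  231.2951]
 [349.1157  70.305 ]]
[[165.582   -0.0182]
 [686.5682 299.823 ]] [[683.7695 196.9385]
 [ 13.1494 301.2636]]
```

View pics/a.png

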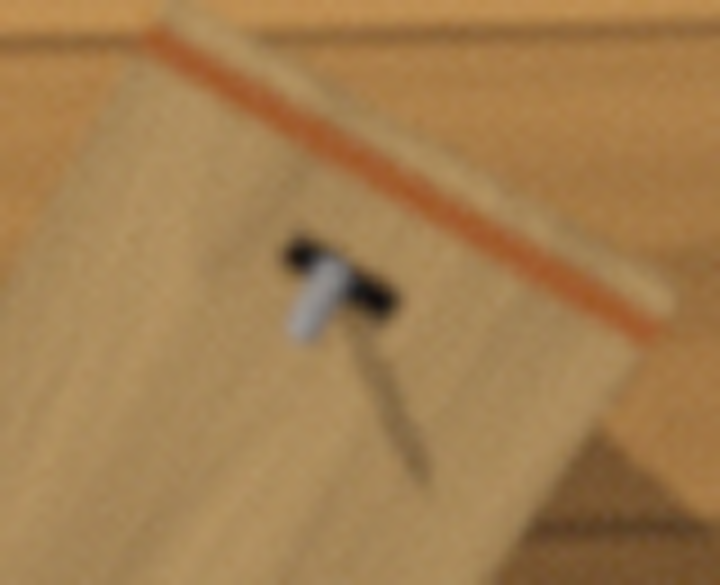

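View pics/b.png

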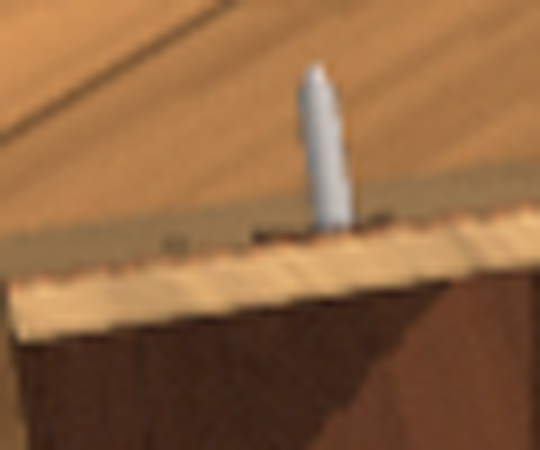

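```bash
python3 - <<'E'
from f import *
def px(U,o): return [(np.array(U)+.5)/9-.5+np.array(o)]
def tri(a,b):
    o1,d1=ray('top',px(a,(320,150)));o2,d2=ray('scene',px(b,(250,180)));d1,d2=d1[0],d2[0]
    A=np.c_[d1,-d2];s=np.linalg.lstsq(A,o2-o1,rcond=None)[0];p=o1+d1*s[0];q=o2+d2*s[1];return (p+q)/2,np.linalg.norm(p-q)
B=np.c_[FX,FY,FZ]
for n,a,b in(('tip',(298,339),(316,65)),('slotmid',(341,276),(325,229)),('slotL',(287,250),(397,218)),('slotR',(396,303),(252,240)),('UL',(180,0),(684,190)),('UR',(672,295),(10,280))):
    p,e=tri(a,b);print(n,p,e,'face',(p-O)@B)
E
```

```text
tip [ 0.5951 -0.1627  0.2008] 0.0014086104764428787 face [-0.0011  0.004   0.0477]
slotmid [ 0.618  -0.1809  0.1661] 0.0026906082880960454 face [-0.0012  0.0005  0.0024]
slotL [ 0.6272 -0.1638  0.1652] 0.0005176850508144605 face [-0.0026  0.0199  0.0024]
slotR [ 0.6085 -0.1981  0.167 ] 0.0045799062536691 face [ 0.0002 -0.0191  0.0025]
UL [ 0.6999 -0.1289  0.2013] 0.003764212754655979 face [0.0539 0.0877 0.0021]
UR [ 0.6044 -0.276   0.202 ] 0.004755093160688973 face [ 0.0514 -0.0876  0.0052]
```

```bash
cat > d.py <<'E'
from f import *
def delta(p,yaw=None):
    s=r.observe();R=np.array(s['eef_rot']);x=R[:,0]
    d=R.T@(np.array(p)-s['position'])*100
    y0=np.degrees(np.arctan2(x[1],x[0])); t=0
    if yaw is not None: t=-np.radians((yaw-y0+180)%360-180)
    print('t',s['time'],'pos',np.array(s['position']),'yaw',y0.round(2),'F',s['wrist_force'],'w',s['width'],'| delta',d.round(2),round(t,4))
E
python3 -c "
from d import *
delta([.45,-.45,.34],-68);delta([.5,-.36,.34],-68)"
```

```text
t 0.1 pos [ 0.1856 -0.6225  0.2328] yaw -73.4 F [ 0.8056 -0.1298  0.0163] w 0.08675553539396337 | delta [ -8.99 -10.71  30.26] -0.0942
t 0.1 pos [ 0.1856 -0.6225  0.2328] yaw -73.4 F [ 0.8056 -0.1298  0.0163] w 0.08675553539396337 | delta [-16.19 -10.7   37.63] -0.0942
```

>>> {"fn": "jog_arm", "kwargs": {"deltas": [[-9,-10.7,30.3,-0.094],[-9,-10.7,30.3,-0.094],[-9,-10.7,30.3,-0.094],[-9,-10.7,30.3,-0.094],[-9,-10.7,30.3,-0.094],[-9,-10.7,30.3,-0.094],[-9,-10.7,30.3,-0.094],[-9,-10.7,30.3,-0.094]], "jaw": 1}}

```text
time: 0.9
position: [0.4557, -0.4454, 0.341]
eef_rot: [[0.382, 0.003, 0.924], [-0.924, 0.002, 0.382], [-0.001, -1.0, 0.003]]
wrist_force: [-1.1, -1.0, 1.0]
width: 0.0871
```

```bash
python3 -c "
from d import *
print(r.observe()['qpos']);delta([.57,-.10,.34],-62)"
```

```text
[ 46.4946  16.2665  -7.898   75.2635   2.0013  88.5795 -28.66  ]
t 0.9 pos [ 0.4557 -0.4454  0.341 ] yaw -67.52 F [-1.1083 -0.9809  1.0389] w 0.08713937149650712 | delta [-27.54   0.21  23.77] -0.0964
```

>>> {"fn": "jog_arm", "kwargs": {"deltas": [[-27.5,0.2,23.8,-0.096],[-27.5,0.2,23.8,-0.096],[-27.5,0.2,23.8,-0.096],[-27.5,0.2,23.8,-0.096],[-27.5,0.2,23.8,-0.096],[-27.5,0.2,23.8,-0.096],[-27.5,0.2,23.8,-0.096],[-27.5,0.2,23.8,-0.096],[-27.5,0.2,23.8,-0.096]]}}

```text
time: 1.8
position: [0.5709, -0.0964, 0.3396]
eef_rot: [[0.474, 0.002, 0.88], [-0.88, 0.004, 0.474], [-0.002, -1.0, 0.004]]
wrist_force: [0.4, -0.5, -0.4]
width: 0.0869
```

```bash
python3 -c "
from d import *
print(r.observe()['qpos']);delta([.4768,.2201,.12],-56.8)"
```

```text
[ 24.3726  10.2313 -22.2259  83.3207   3.6375  87.0909 -59.4054]
t 1.8 pos [ 0.5709 -0.0964  0.3396] yaw -61.69 F [ 0.3596 -0.5467 -0.4324] w 0.086946342316228 | delta [-32.28  22.06   6.65] -0.0854
```

>>> {"fn": "jog_arm", "kwargs": {"deltas": [[-32.3,22.0,6.6,-0.085],[-32.3,22.0,6.6,-0.085],[-32.3,22.0,6.6,-0.085],[-32.3,22.0,6.6,-0.085],[-32.3,22.0,6.6,-0.085],[-32.3,22.0,6.6,-0.085],[-32.3,22.0,6.6,-0.085],[-32.3,22.0,6.6,-0.085],[-32.3,22.0,6.6,-0.085],[-32.3,22.0,6.6,-0.085]]}}

```text
time: 2.8
position: [0.4759, 0.2192, 0.1195]
eef_rot: [[0.548, 0.0, 0.837], [-0.837, 0.003, 0.548], [-0.002, -1.0, 0.002]]
wrist_force: [0.2, -1.4, 0.7]
width: 0.0868
```

```bash
python3 -c "
from d import *
print(r.observe()['qpos']);delta([.4768,.2201,.0145],-56.8);grab('top','t1.png');grab('scene','s1.png')"
```

```text
[  3.0856  13.156  -36.3266 107.8737   8.672   61.6442 -93.4317]
t 2.8 pos [0.4759 0.2192 0.1195] yaw -56.78 F [ 0.1978 -1.4443  0.6504] w 0.08683454930749683 | delta [ 0.   10.5   0.11] 0.0003
```

View pics/s1.png

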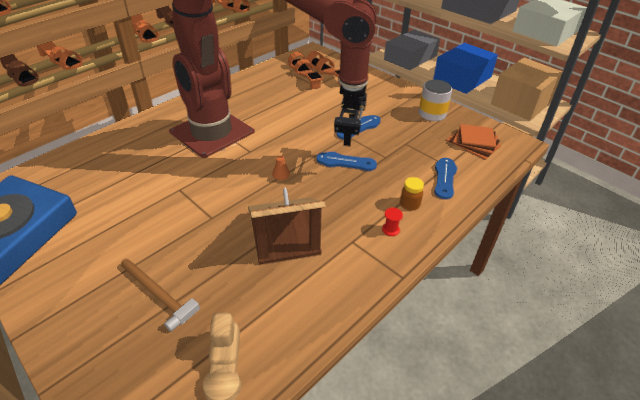

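>>> {"fn": "jog_arm", "kwargs": {"deltas": [[0,4,0.1,0],[0,8,0.1,0],[0,9.5,0.1,0],[0,10.4,0.1,0],[0,10.5,0.1,0],[0,10.5,0.1,0]]}}

```text
time: 3.5
position: [0.4795, 0.2192, 0.0171]
eef_rot: [[0.545, 0.004, 0.839], [-0.839, 0.004, 0.545], [-0.001, -1.0, 0.006]]
wrist_force: [0.1, -0.2, 0.1]
width: 0.087
```

>>> {"fn": "jog_arm", "kwargs": {"deltas": [[0,0,0,0],[0,0,0,0],[0,0,0,0],[0,0,0,0],[0,0,0,0],[0,0,0,0],[0,0,0,0],[0,0,0,0]], "jaw": 0}}

```text
time: 4.3
position: [0.4795, 0.2195, 0.0171]
eef_rot: [[0.545, 0.004, 0.839], [-0.839, 0.004, 0.545], [-0.001, -1.0, 0.006]]
wrist_force: [-1.4, 1.0, 2.9]
width: 0.0495
```

>>> {"fn": "jog_arm", "kwargs": {"deltas": [[0,0,0,0],[0,0,0,0],[0,0,0,0],[0,0.2,-0.2,0],[0,0.3,-0.3,0],[0,0.3,-0.3,0]], "jaw": 0.8}}

```text
time: 4.9
position: [0.4766, 0.2176, 0.0138]
eef_rot: [[0.545, 0.004, 0.838], [-0.838, 0.004, 0.545], [-0.001, -1.0, 0.005]]
wrist_force: [-0.0, -0.0, 0.5]
width: 0.0692
```

>>> {"fn": "jog_arm", "kwargs": {"deltas": [[0,0,0,0],[0,0,0,0],[0,0,0,0],[0,0,0,0],[0,0,0,0],[0,0,0,0],[0,0,0,0],[0,0,0,0]], "jaw": 0}}

```text
time: 5.7
position: [0.4766, 0.2176, 0.0139]
eef_rot: [[0.545, 0.004, 0.839], [-0.839, 0.004, 0.545], [-0.001, -1.0, 0.005]]
wrist_force: [0.2, 0.2, 0.7]
width: 0.0498
```

```bash
python3 -c "
from d import *
delta([.4768,.2201,.0145],-56.8)"
```

```text
t 5.7 pos [0.4766 0.2176 0.0139] yaw -56.99 F [0.1922 0.1942 0.6979] w 0.049823390481821946 | delta [-0.2  -0.06  0.15] -0.0032
```

>>> {"fn": "jog_arm", "kwargs": {"deltas": [[0,-3,0,0],[0,-8,0,0],[0,-13,0,0],[0,-18,0,0],[0,-23,0,0],[0,-28,0,0],[0,-32,0,0],[0,-32,0,0]]}}

```text
time: 6.5
position: [0.4769, 0.2177, 0.3395]
eef_rot: [[0.545, 0.012, 0.838], [-0.838, 0.006, 0.545], [0.001, -1.0, 0.013]]
wrist_force: [-0.1, 0.5, -1.6]
width: 0.0495
```

```bash
python3 -c "
from d import *
P=F(-.10,.056,.010);print(P, P+[0,0,.008])
delta([P[0],P[1],.33],-121.7);grab('top','t2.png');grab('scene','s2.png')"
```

```text
[ 0.5786 -0.0913  0.1084] [ 0.5786 -0.0913  0.1164]
t 6.5 pos [0.4769 0.2177 0.3395] yaw -56.98 F [-0.0578  0.4566 -1.5744] w 0.049483324181032295 | delta [31.45  0.88 -8.33] 1.1296
```

View pics/s2.png

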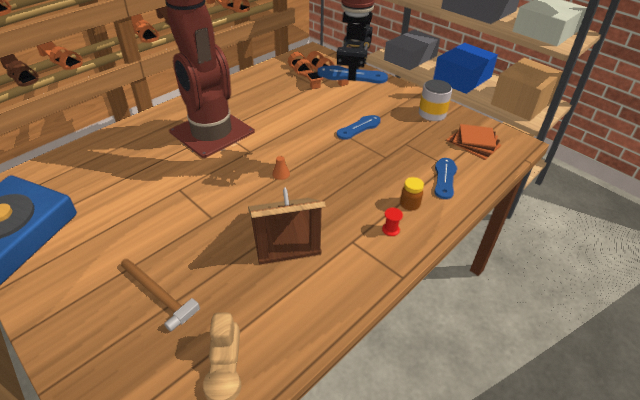

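>>> {"fn": "jog_arm", "kwargs": {"deltas": [[4,0,-1,0.13],[8,0.2,-2,0.27],[12,0.3,-3,0.4],[16,0.4,-4,0.54],[20,0.5,-5,0.68],[24,0.6,-6.3,0.82],[28,0.8,-7.4,0.96],[31.4,0.9,-8.3,1.1],[31.4,0.9,-8.3,1.13],[31.4,0.9,-8.3,1.13]]}}

```text
time: 7.6
position: [0.5764, -0.0925, 0.3221]
eef_rot: [[-0.527, 0.001, 0.85], [-0.85, 0.005, -0.527], [-0.005, -1.0, -0.001]]
wrist_force: [0.8, 1.2, -0.9]
width: 0.0492
```

```bash
python3 -c "
from d import *
P=F(-.10,.056,.010);print(P, P+[0,0,.008]);print(r.observe()['qpos'])
delta([P[0],P[1],.22],-121.7);grab('top','t3.png');grab('scene','s3.png')
t=cv2.imread('pics/t3.png')
cv2.imwrite('pics/t3z.png',cv2.resize(t[100:290,240:440],None,fx=3,fy=3,interpolation=cv2.INTER_CUBIC))"
```

```text
[ 0.5786 -0.0913  0.1084] [ 0.5786 -0.0913  0.1164]
[  21.2655   10.7363  -19.1546   84.5794    3.2456   85.2144 -119.6573]
t 7.6 pos [ 0.5764 -0.0925  0.3221] yaw -121.81 F [ 0.7585  1.2198 -0.9202] w 0.049164513018942584 | delta [-0.17 10.21  0.14] -0.002
```

View pics/s3.png

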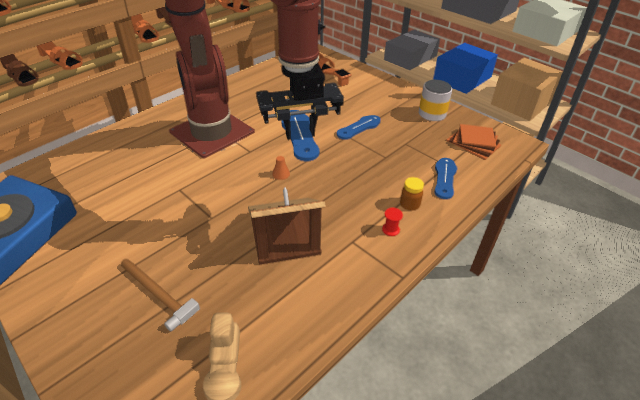

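View pics/t3z.png

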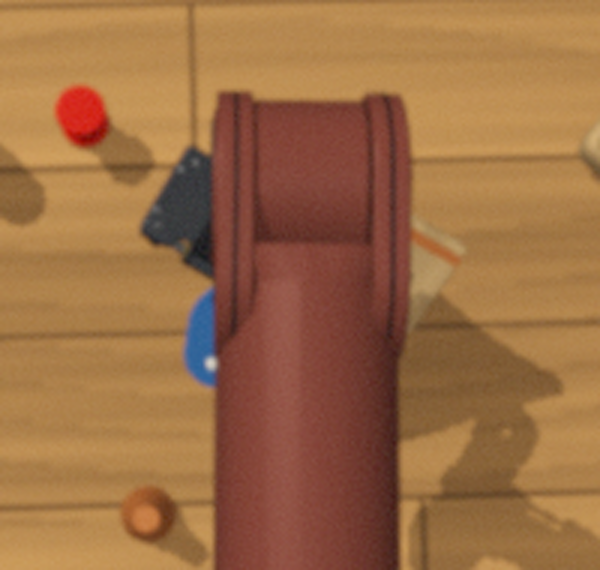

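```bash
python3 -c "
import cv2
t=cv2.imread('pics/s3.png')
cv2.imwrite('pics/s3z.png',cv2.resize(t[60:220,240:360],None,fx=5,fy=5,interpolation=cv2.INTER_CUBIC)[:600])"
```

```text
(no output)
```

View pics/s3z.png

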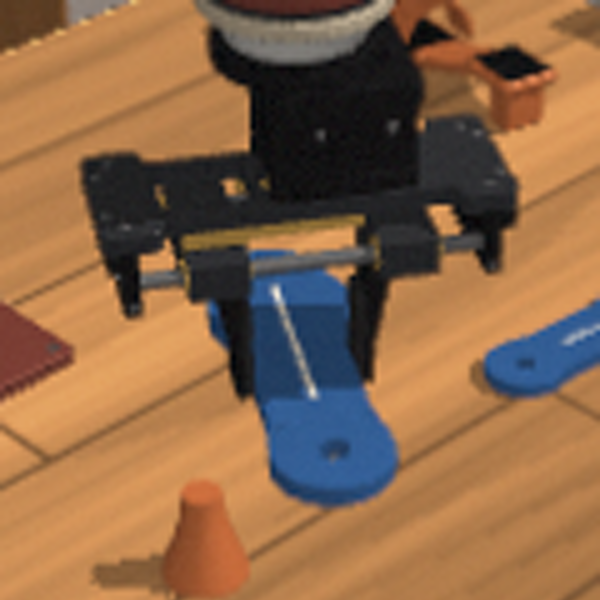

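```bash
python3 -c "
from d import *
e=onz('scene',[[307.0,149.9]],.320)[0];s=r.observe();R=np.array(s['eef_rot']);print(e,R.T@(e-s['position']),np.c_[FX,FY,FZ].T@(e-O))"
```

```text
[ 0.639  -0.1289  0.32  ] [0.     0.0033 0.0733] [0.0906 0.0558 0.1263]
```

>>> {"fn": "jog_arm", "kwargs": {"deltas": [[-0.2,4,0.1,0],[-0.2,8,0.1,0],[-0.2,10.2,0.1,0],[-0.2,11.2,0.1,0],[-0.2,12,0.1,0],[-0.2,12,0.1,0]]}}

```text
time: 8.3
position: [0.5788, -0.0883, 0.2033]
eef_rot: [[-0.522, 0.003, 0.853], [-0.853, 0.005, -0.522], [-0.006, -1.0, 0.0]]
wrist_force: [0.0, 0.2, -1.5]
width: 0.0496
```

>>> {"fn": "jog_arm", "kwargs": {"deltas": [[0,0.8,0,0],[0,1.4,0,0],[0,2.0,0,0],[0,2.6,0,0],[0,3.0,0,0],[0,3.0,0,0]]}}

```text
time: 8.9
position: [0.5786, -0.0881, 0.1726]
eef_rot: [[-0.522, 0.002, 0.853], [-0.853, 0.005, -0.522], [-0.005, -1.0, -0.001]]
wrist_force: [-1.7, 1.1, -0.3]
width: 0.0494
```

```bash
python3 -c "
from d import *
P=F(-.10,.056,.010)
delta(P+[0,0,.008],-121.7);grab('scene','s4.png')
t=cv2.imread('pics/s4.png')
cv2.imwrite('pics/s4z.png',cv2.resize(t[100:260,220:370],None,fx=3.7,fy=3.7,interpolation=cv2.INTER_CUBIC))"
```

```text
t 8.9 pos [ 0.5786 -0.0881  0.1726] yaw -121.47 F [-1.6519  1.1166 -0.2841] w 0.049395263143701795 | delta [0.31 5.62 0.18] 0.004
```

View pics/s4z.png

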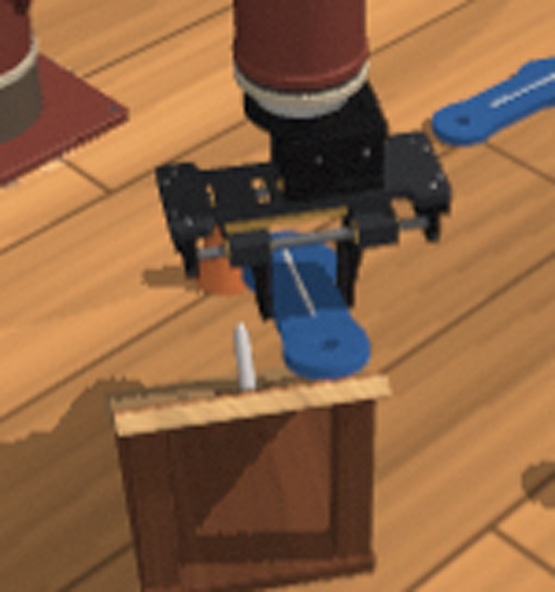

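>>> {"fn": "jog_arm", "kwargs": {"deltas": [[0,0.6,0,0],[0,1.2,0,0],[0,1.8,0,0],[0,2.4,0,0],[0,2.8,0,0],[0,2.8,0,0]]}}

```text
time: 9.55
position: [0.5782, -0.0878, 0.144]
eef_rot: [[-0.522, 0.001, 0.853], [-0.853, 0.005, -0.522], [-0.005, -1.0, -0.002]]
wrist_force: [-1.9, 1.0, -0.5]
width: 0.0497
```

```bash
python3 -c "
from d import *
P=F(-.10,.056,.010)
delta(P+[0,0,.008],-121.7);grab('scene','s5.png');grab('top','t5.png')
t=cv2.imread('pics/s5.png')
cv2.imwrite('pics/s5z.png',cv2.resize(t[100:260,220:370],None,fx=3.7,fy=3.7,interpolation=cv2.INTER_CUBIC))"
```

```text
t 9.55 pos [ 0.5782 -0.0878  0.144 ] yaw -121.47 F [-1.8614  1.0368 -0.4815] w 0.0496885913311517 | delta [0.3  2.76 0.23] 0.0041
```

View pics/s5z.png

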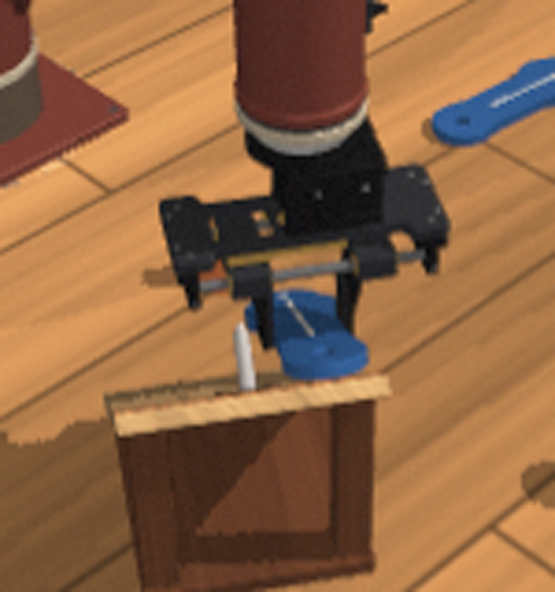

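>>> {"fn": "jog_arm", "kwargs": {"deltas": [[0,0.6,0,0],[0,1.2,0,0],[0,1.7,0,0],[0,2.1,0,0],[0,2.3,0,0],[0,2.3,0,0]]}}

```text
time: 10.25
position: [0.578, -0.0875, 0.1212]
eef_rot: [[-0.522, 0.0, 0.853], [-0.853, 0.005, -0.522], [-0.005, -1.0, -0.003]]
wrist_force: [-0.6, -1.3, -0.2]
width: 0.0497
```

>>> {"fn": "jog_arm", "kwargs": {"deltas": [[0,0.2,0,0],[0,0.4,0,0],[0,0.4,0,0]]}}

```text
time: 10.55
position: [0.5779, -0.0875, 0.117]
eef_rot: [[-0.522, 0.0, 0.853], [-0.853, 0.005, -0.522], [-0.005, -1.0, -0.003]]
wrist_force: [-0.0, 0.6, 0.7]
width: 0.0497
```

>>> {"fn": "jog_arm", "kwargs": {"deltas": [[0,0.15,0,0],[0,0.3,0,0],[0,0.3,0,0]]}}

```text
time: 10.85
position: [0.5785, -0.0876, 0.1153]
eef_rot: [[-0.522, 0.001, 0.853], [-0.853, 0.005, -0.522], [-0.005, -1.0, -0.001]]
wrist_force: [-3.6, 0.3, 10.7]
width: 0.0497
```

```bash
python3 -c "
from d import *
P=F(-.10,.056,.010)
delta(P+[0,0,.008],-121.7);grab('scene','s6.png')
t=cv2.imread('pics/s6.png')
cv2.imwrite('pics/s6z.png',cv2.resize(t[100:260,220:370],None,fx=3.7,fy=3.7,interpolation=cv2.INTER_CUBIC))"
```

```text
t 10.85 pos [ 0.5785 -0.0876  0.1153] yaw -121.47 F [-3.587   0.2692 10.6878] w 0.04970935577337192 | delta [ 0.31 -0.11  0.21] 0.0039
```

View pics/s6z.png

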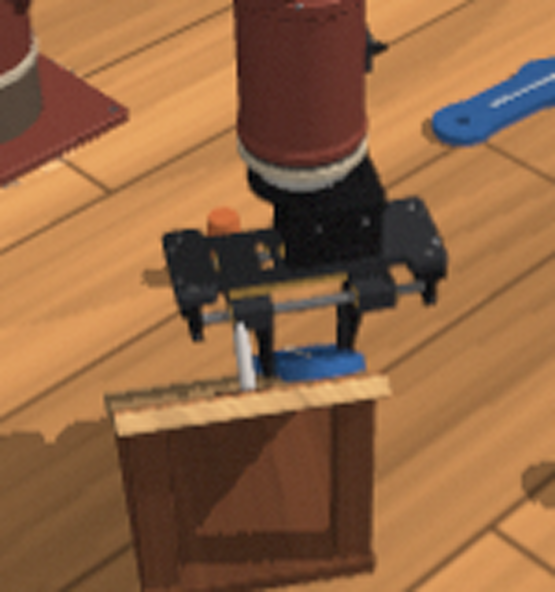

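>>> {"fn": "jog_arm", "kwargs": {"deltas": [[0,-1,0,0],[0,-2.5,0,0],[0,-4,0,0],[0,-5.5,0,0],[0,-7,0,0],[0,-8.5,0,0],[0,-9.5,0,0],[0,-9.5,0,0],[0,-9.5,0,0]]}}

```text
time: 11.8
position: [0.5782, -0.0881, 0.2101]
eef_rot: [[-0.522, 0.001, 0.853], [-0.853, 0.005, -0.522], [-0.005, -1.0, -0.002]]
wrist_force: [0.1, 0.0, -1.7]
width: 0.0497
```

```bash
cat > e.py <<'E'
from d import *
B=np.c_[FX,FY,FZ]
def eye(tilt=38,L=.0733,drop=.008):
    s=r.observe();R=np.array(s['eef_rot']);h=R[:,2].copy();h[2]=0;h/=np.linalg.norm(h);t=np.radians(tilt)
    off=np.array([0,0,-drop])+L*(h*np.cos(t)+np.array([0,0,np.sin(t)]))
    return s['position']+off,off
def goto(x,y,z,yaw=-121.7,tilt=38):
    e,off=eye(tilt); print('eye now face',B.T@(e-O)); delta(F(x,y,z)-off,yaw)
E
python3 -c "
from e import *
goto(0,.004,.060)
grab('scene','s7.png');grab('top','t7.png')
e,_=eye();print(proj('scene',[e]),(proj('scene',[e])-[220,80])*3.7)
t=cv2.imread('pics/s7.png')
cv2.imwrite('pics/s7z.png',cv2.resize(t[80:240,220:370],None,fx=3.7,fy=3.7,interpolation=cv2.INTER_CUBIC))"
```

```text
eye now face [0.0319 0.0587 0.0805]
t 11.8 pos [ 0.5782 -0.0881  0.2101] yaw -121.48 F [ 0.0698  0.0264 -1.718 ] w 0.04972281640016736 | delta [ 5.49  3.6  -1.14] 0.0039
[[306.7566 170.3837]] [[320.9994 334.4198]]
```

View pics/s7z.png

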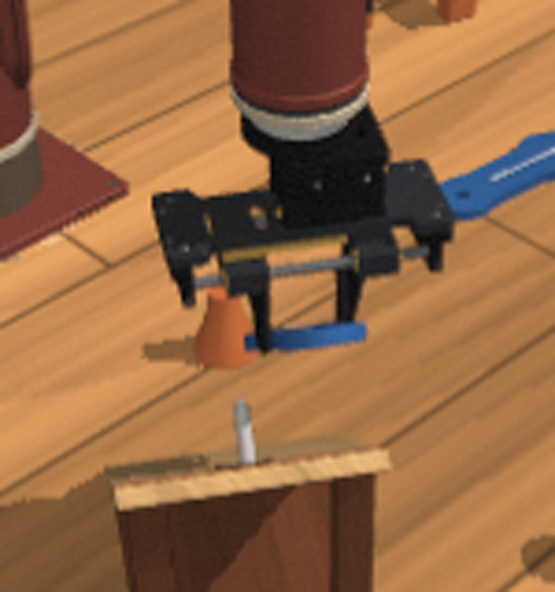

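>>> {"fn": "jog_arm", "kwargs": {"deltas": [[2,0.5,-0.5,0],[4,1.0,-1.1,0.004],[5.5,1.5,-1.14,0.004],[5.5,2.5,-1.14,0.004],[5.5,3.2,-1.14,0.004],[5.5,3.2,-1.14,0.004],[5.5,3.2,-1.14,0.004]]}}

```text
time: 12.6
position: [0.5398, -0.1279, 0.1769]
eef_rot: [[-0.524, -0.001, 0.852], [-0.851, 0.006, -0.524], [-0.005, -1.0, -0.003]]
wrist_force: [0.3, -0.1, -1.4]
width: 0.0499
```

```bash
python3 -c "
from e import *
goto(0,.004,.045)
grab('scene','s8.png');grab('top','t8.png')
t=cv2.imread('pics/s8.png')
cv2.imwrite('pics/s8z.png',cv2.resize(t[120:240,240:350],None,fx=5,fy=5,interpolation=cv2.INTER_CUBIC))
t=cv2.imread('pics/t8.png')
cv2.imwrite('pics/t8z.png',cv2.resize(t[130:260,290:410],None,fx=4.5,fy=4.5,interpolation=cv2.INTER_CUBIC))"
```

```text
eye now face [0.0016 0.0046 0.0627]
t 12.6 pos [ 0.5398 -0.1279  0.1769] yaw -121.62 F [ 0.2654 -0.1185 -1.3758] w 0.04987414213977721 | delta [0.07 1.45 1.02] 0.0013
```

View pics/s8z.png

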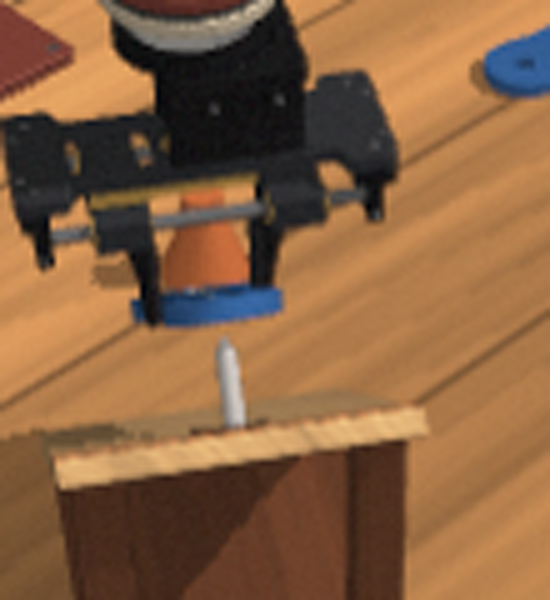

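View pics/t8z.png

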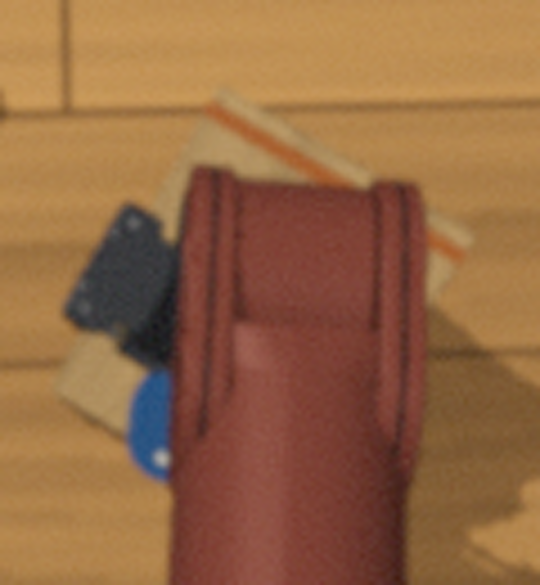

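>>> {"fn": "jog_arm", "kwargs": {"deltas": [[0.1,0.3,0.2,0],[0.1,0.7,0.5,0],[0.1,1.1,0.75,0],[0.1,1.45,1.0,0],[0.1,1.45,1.0,0]]}}

```text
time: 13.2
position: [0.5478, -0.1344, 0.1621]
eef_rot: [[-0.525, -0.001, 0.851], [-0.851, 0.006, -0.525], [-0.004, -1.0, -0.004]]
wrist_force: [-0.6, -0.7, -1.8]
width: 0.0493
```

```bash
python3 -c "
from e import *
goto(0,.004,.036)
"
```

```text
eye now face [-0.0001  0.0032  0.0447]
t 13.2 pos [ 0.5478 -0.1344  0.1621] yaw -121.66 F [-0.6185 -0.6685 -1.7702] w 0.04932938776731673 | delta [-0.08  0.66  0.57] 0.0007
```

>>> {"fn": "jog_arm", "kwargs": {"deltas": [[0,0.2,0.15,0],[0,0.4,0.35,0],[-0.05,0.66,0.55,0],[-0.05,0.66,0.55,0]]}}

```text
time: 13.6
position: [0.5528, -0.1369, 0.1551]
eef_rot: [[-0.525, -0.001, 0.851], [-0.851, 0.006, -0.525], [-0.004, -1.0, -0.004]]
wrist_force: [-0.1, 0.1, -0.4]
width: 0.0498
```

```bash
python3 -c "
from e import *
goto(0,.004,.028)
grab('scene','s9.png')
t=cv2.imread('pics/s9.png')
cv2.imwrite('pics/s9z.png',cv2.resize(t[120:240,240:350],None,fx=5,fy=5,interpolation=cv2.INTER_CUBIC))
"
```

```text
eye now face [-0.0003  0.0037  0.0358]
t 13.6 pos [ 0.5528 -0.1369  0.1551] yaw -121.66 F [-0.1368  0.0591 -0.3987] w 0.04979769917707123 | delta [-0.03  0.57  0.53] 0.0006
```

View pics/s9z.png

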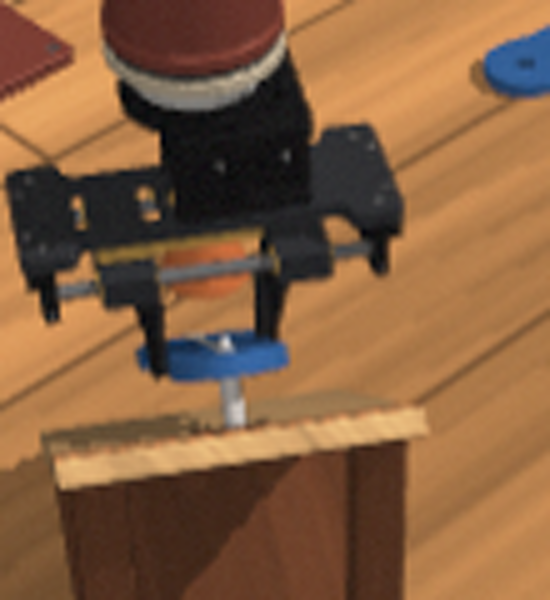

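>>> {"fn": "jog_arm", "kwargs": {"deltas": [[0,0.2,0.18,0],[0,0.4,0.36,0],[0,0.6,0.53,0],[0,0.8,0.7,0],[0,0.95,0.85,0],[0,0.95,0.85,0]]}}

```text
time: 14.25
position: [0.56, -0.1413, 0.1454]
eef_rot: [[-0.525, -0.001, 0.851], [-0.851, 0.006, -0.525], [-0.004, -1.0, -0.004]]
wrist_force: [-0.8, 0.3, -1.4]
width: 0.0497
```

```bash
python3 -c "
from e import *
goto(0,.004,.020)
grab('scene','s10.png')
t=cv2.imread('pics/s10.png')
cv2.imwrite('pics/s10z.png',cv2.resize(t[120:240,240:350],None,fx=5,fy=5,interpolation=cv2.INTER_CUBIC))
"
```

```text
eye now face [-0.0001  0.0037  0.0229]
t 14.25 pos [ 0.56   -0.1413  0.1454] yaw -121.66 F [-0.8004  0.2943 -1.4044] w 0.04971838693479184 | delta [-0.03  0.22  0.2 ] 0.0007
```

View pics/s10z.png

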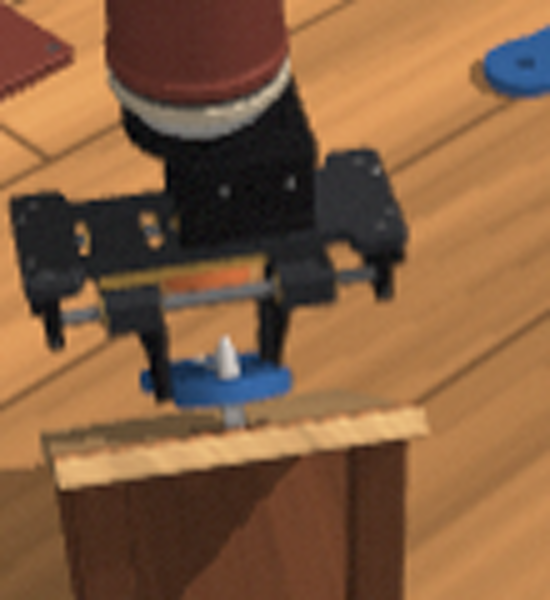

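>>> {"fn": "jog_arm", "kwargs": {"deltas": [[0,0.15,0.13,0],[0,0.3,0.27,0],[0,0.45,0.4,0],[0,0.5,0.45,0],[0,0.5,0.45,0]]}}

```text
time: 14.8
position: [0.5637, -0.1436, 0.1404]
eef_rot: [[-0.525, -0.002, 0.851], [-0.851, 0.006, -0.525], [-0.004, -1.0, -0.004]]
wrist_force: [0.7, 0.1, -2.3]
width: 0.0495
```

>>> {"fn": "jog_arm", "kwargs": {"deltas": [[0,0,0,0],[0,0,0,0],[0,0,0,0],[0,0,0,0],[0,0,0,0],[0,0,0,0],[0,0,0,0]], "jaw": 0.8}}

```text
time: 15.5
position: [0.5638, -0.1436, 0.1404]
eef_rot: [[-0.525, -0.002, 0.851], [-0.851, 0.006, -0.525], [-0.004, -1.0, -0.004]]
wrist_force: [-0.4, -0.2, -1.3]
width: 0.0697
```

```bash
python3 -c "
from e import *
goto(0,.004,.020)
grab('scene','s11.png');grab('top','t11.png')
t=cv2.imread('pics/s11.png')
cv2.imwrite('pics/s11z.png',cv2.resize(t[120:240,240:350],None,fx=5,fy=5,interpolation=cv2.INTER_CUBIC))
"
```

```text
eye now face [0.0001 0.0038 0.0163]
t 15.5 pos [ 0.5638 -0.1436  0.1404] yaw -121.66 F [-0.3546 -0.2208 -1.2932] w 0.06971064762113383 | delta [-0.03 -0.28 -0.25] 0.0007
```

View pics/s11z.png

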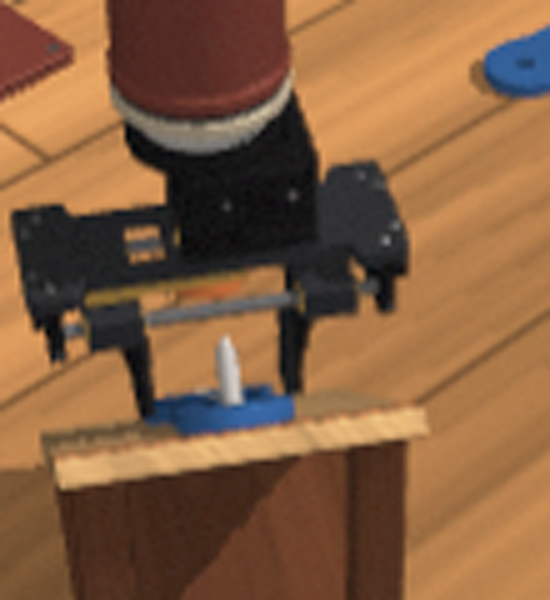

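>>> {"fn": "jog_arm", "kwargs": {"deltas": [[0,-1,-0.5,0],[0,-3,-1,0],[0,-6,-2,0],[0,-10,-4,0],[0,-14,-8,0],[0,-16,-12,0],[0,-16,-12,0],[0,-16,-12,0]]}}

```text
time: 16.4
position: [0.4616, -0.0812, 0.3027]
eef_rot: [[-0.524, 0.002, 0.852], [-0.852, 0.004, -0.524], [-0.005, -1.0, -0.001]]
wrist_force: [0.2, 0.4, -0.3]
width: 0.0697
```

```bash
python3 -c "
from e import *
delta([.55,-.14,.2])
grab('scene','s12.png');grab('top','t12.png')
t=cv2.imread('pics/s12.png')
cv2.imwrite('pics/s12z.png',cv2.resize(t[160:240,240:340],None,fx=6,fy=6,interpolation=cv2.INTER_CUBIC))
t=cv2.imread('pics/t12.png')
cv2.imwrite('pics/t12z.png',cv2.resize(t[130:260,290:410],None,fx=4.5,fy=4.5,interpolation=cv2.INTER_CUBIC))
"
```

```text
t 16.4 pos [ 0.4616 -0.0812  0.3027] yaw -121.62 F [ 0.1533  0.3966 -0.3309] w 0.06968091906773188 | delta [ 0.42 10.25 10.62] 0
```

View pics/s12z.png

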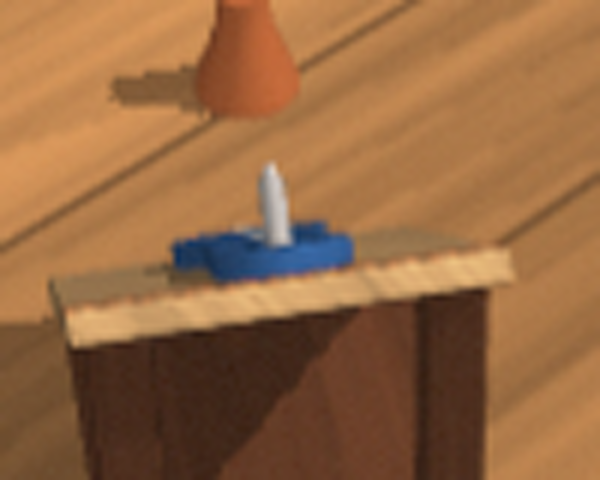

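View pics/t12z.png

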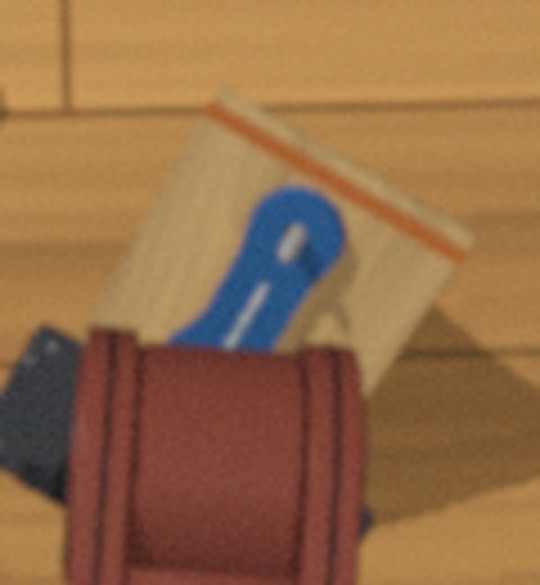

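>>> {"fn": "jog_arm", "kwargs": {"deltas": [[-4,-2,0,0],[-8,-2,0,0],[-12,-2,0,0],[-16,-2,0,0],[-20,-2,0,0],[-24,-2,0,0],[-26,-2,0,0],[-26,-2,0,0]]}}

```text
time: 17.3
position: [0.5991, 0.142, 0.3188]
eef_rot: [[-0.522, -0.006, 0.853], [-0.853, 0.008, -0.522], [-0.003, -1.0, -0.009]]
wrist_force: [-0.8, -0.4, -0.1]
width: 0.0699
```

```bash
python3 -c "
from e import *
delta([.55,-.14,.2])
grab('scene','s13.png');im=grab('top','t13.png')
t=cv2.imread('pics/t13.png')
cv2.imwrite('pics/t13z.png',cv2.resize(t[130:260,290:410],None,fx=4.5,fy=4.5,interpolation=cv2.INTER_CUBIC))
m=cv2.inRange(cv2.cvtColor(t,cv2.COLOR_BGR2HSV),(100,100,40),(125,255,255));m[:,:300]=0;m[:,410:]=0;m[:150]=0;m[255:]=0
ys,xs=np.where(m>0)
for z in(.012,):
  P=(onplane('top',np.c_[xs,ys],F(0,0,z),FZ)-O)@B
  c=P[:,:2].mean(0);w,v=np.linalg.eigh(np.cov(P[:,:2].T));a=v[:,1];a=a*np.sign(a[0]);pr=(P[:,:2]-c)@a
  print(len(xs),c,a,np.ptp(pr),'heel',c+a*pr.max(),'toe',c+a*pr.min())
"
```

```text
t 17.3 pos [0.5991 0.142  0.3188] yaw -121.48 F [-0.754  -0.4159 -0.0991] w 0.06993221570477953 | delta [26.65 11.69 10.65] 0
890 [-0.0722  0.005 ] [ 1.     -0.0006] 0.20293301176848638 heel [0.0268 0.0049] toe [-0.1761  0.005 ]
```

View pics/t13z.png

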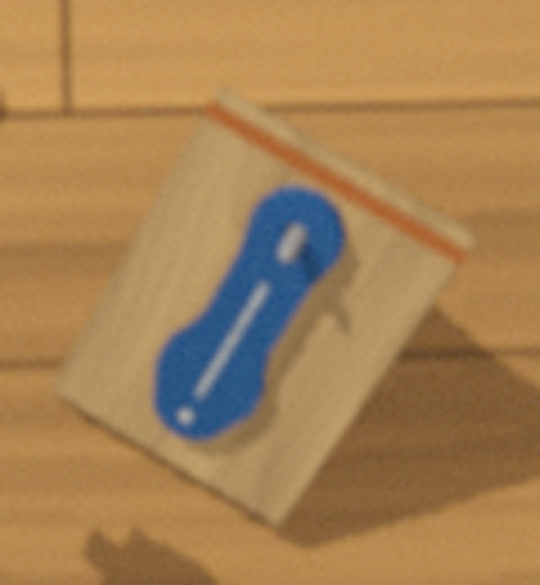

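View pics/s13.png

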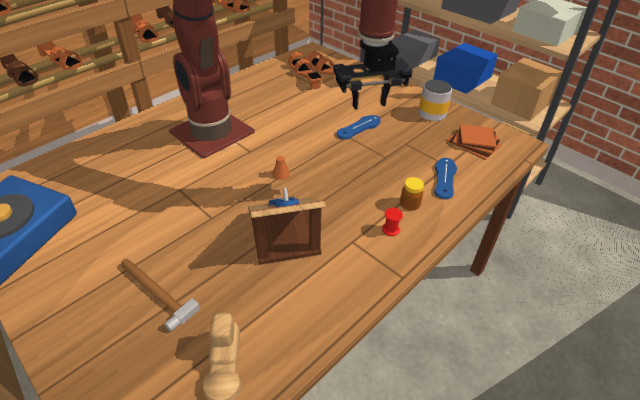

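```bash
python3 -c "
from e import *
P=F(-.064,.004,.012);print(P)
delta(P+[0,0,.011+.10],-121.7);print(r.observe()['qpos'])"
```

```text
[ 0.5736 -0.1494  0.1331]
t 17.4 pos [0.5987 0.1386 0.3198] yaw -121.69 F [ 0.3065 -1.2783  0.8656] w 0.06971735418577304 | delta [25.84  7.42 13.05] 0.0001
[   7.1599   16.0265  -30.5552   79.7442    7.6704   86.5267 -144.5898]
```

>>> {"fn": "jog_arm", "kwargs": {"deltas": [[4,0,2,0],[8,0,4,0],[12,0,6,0],[16,0,8,0],[20,0,10,0],[23,1,12,0],[25.8,3,13,0],[25.8,6,13,0],[25.8,7.4,13,0],[25.8,7.4,13,0]], "jaw": 0}}

```text
time: 18.4
position: [0.5718, -0.149, 0.2422]
eef_rot: [[-0.526, -0.009, 0.85], [-0.85, 0.007, -0.526], [-0.001, -1.0, -0.011]]
wrist_force: [0.4, 0.8, 0.3]
width: 0.0023
```

```bash
python3 -c "
from e import *
P=F(-.064,.004,.012)
delta(P+[0,0,.019+.005],-121.7)"
```

```text
t 18.4 pos [ 0.5718 -0.149   0.2422] yaw -121.73 F [0.3873 0.8192 0.2512] w 0.0023403327631093926 | delta [-0.05  8.51  0.27] -0.0006
```

>>> {"fn": "jog_arm", "kwargs": {"deltas": [[0,3,0.1,0],[0,6,0.1,0],[0,7.5,0.1,0],[0,8.2,0.1,0],[0,8.2,0.1,0]]}}

```text
time: 18.9
position: [0.5722, -0.1487, 0.1606]
eef_rot: [[-0.526, -0.009, 0.851], [-0.851, 0.007, -0.526], [-0.001, -1.0, -0.011]]
wrist_force: [0.2, 0.3, 0.5]
width: 0.0002
```

>>> {"fn": "jog_arm", "kwargs": {"deltas": [[0,0.2,0,0],[0,0.4,0,0],[0,0.6,0,0],[0,0.6,0,0]]}}

```text
time: 19.3
position: [0.5722, -0.1486, 0.1548]
eef_rot: [[-0.526, -0.008, 0.851], [-0.851, 0.007, -0.526], [-0.001, -1.0, -0.011]]
wrist_force: [-0.0, -0.5, -1.0]
width: 0.0002
```

>>> {"fn": "jog_arm", "kwargs": {"deltas": [[0,0.15,0,0],[0,0.3,0,0],[0,0.3,0,0]]}}

```text
time: 19.6
position: [0.5728, -0.1489, 0.1539]
eef_rot: [[-0.526, -0.007, 0.851], [-0.851, 0.006, -0.526], [-0.002, -1.0, -0.009]]
wrist_force: [-4.7, 1.0, 13.6]
width: 0.0004
```

>>> {"fn": "jog_arm", "kwargs": {"deltas": [[0,0.15,0,0],[0,0.3,0,0],[0,0.3,0,0]]}}

```text
time: 19.9
position: [0.573, -0.1489, 0.1537]
eef_rot: [[-0.526, -0.005, 0.851], [-0.851, 0.005, -0.526], [-0.001, -1.0, -0.007]]
wrist_force: [-9.7, 2.5, 21.7]
width: 0.0007
```

>>> {"fn": "jog_arm", "kwargs": {"deltas": [[0,-1,-0.1,0],[0,-4,-0.4,0],[0,-8,-1,0],[0,-12,-2,0],[-4,-14,-2,0],[-8,-15,-2,0],[-12,-15,-2,0],[-17,-15,-2,0],[-22,-15,-2,0],[-26,-15,-2,0]]}}

```text
time: 20.9
position: [0.6943, 0.0849, 0.3042]
eef_rot: [[-0.525, -0.005, 0.851], [-0.851, 0.006, -0.525], [-0.002, -1.0, -0.008]]
wrist_force: [0.4, 0.1, -0.4]
width: 0.0004
```

>>> {"fn": "jog_arm", "kwargs": {"deltas": [[0,0,0,0],[0,0,0,0],[0,0,0,0],[0,0,0,0],[0,0,0,0]]}}

```text
time: 21.4
position: [0.6942, 0.0833, 0.3047]
eef_rot: [[-0.527, -0.005, 0.85], [-0.85, 0.005, -0.527], [-0.002, -1.0, -0.007]]
wrist_force: [-0.2, 0.2, -0.7]
width: 0.0004
```

```bash
python3 -c "
from e import *
delta([.55,-.14,.2])
grab('scene','s14.png');im=grab('top','t14.png')
t=cv2.imread('pics/t14.png');s=cv2.imread('pics/s14.png')
a=cv2.resize(t[130:260,290:410],None,fx=3.5,fy=3.5,interpolation=cv2.INTER_CUBIC);b=cv2.resize(s[160:240,240:340],None,fx=3.6,fy=3.6,interpolation=cv2.INTER_CUBIC)
o=np.zeros((460,780,3),np.uint8);o[:a.shape[0],:a.shape[1]]=a;o[:b.shape[0],420:780]=b;cv2.imwrite('pics/c14.png',o)
m=cv2.inRange(cv2.cvtColor(t,cv2.COLOR_BGR2HSV),(100,100,40),(125,255,255));m[:,:300]=0;m[:,410:]=0;m[:150]=0;m[255:]=0
ys,xs=np.where(m>0)
P=(onplane('top',np.c_[xs,ys],F(0,0,.012),FZ)-O)@B
c=P[:,:2].mean(0);w,v=np.linalg.eigh(np.cov(P[:,:2].T));a=v[:,1];a=a*np.sign(a[0]);pr=(P[:,:2]-c)@a
print(len(xs),c,a,np.ptp(pr),'heel',c+a*pr.max(),'toe',c+a*pr.min())
"
```

```text
t 21.4 pos [0.6942 0.0833 0.3047] yaw -121.78 F [-0.2474  0.2066 -0.7455] w 0.00041502170625856623 | delta [26.6  10.43 -0.43] 0
891 [-0.072   0.0052] [ 1.     -0.0042] 0.20294023417786108 heel [0.0268 0.0048] toe [-0.1761  0.0056]
```

View pics/c14.png

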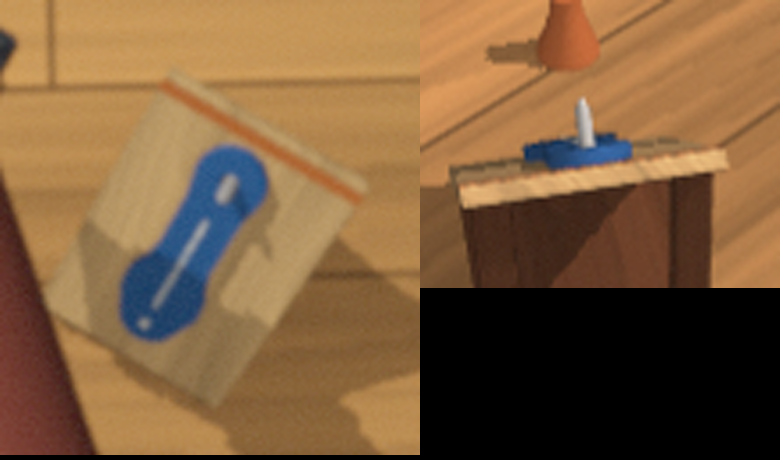

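View pics/t14.png

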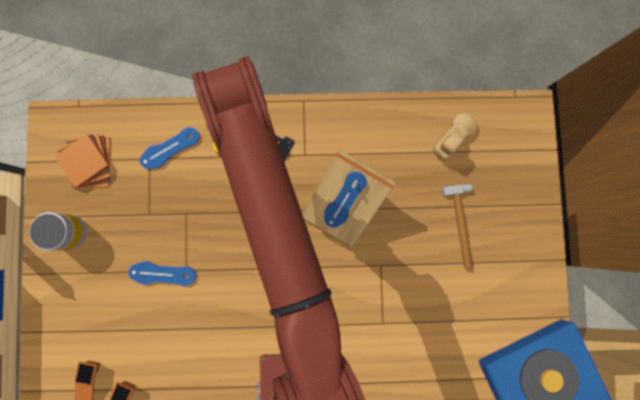

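```bash
python3 -c "
from h import *
print(r.sign_off())"
```

```text
the job is handed in; nothing more can be done
None
```

The blue sole form farthest to the robot's right is now hanging on the peg by its heel eye, toe down the slope, and the job is handed in at about 21 s.

- **How I did it:** I gripped the form across the waist and regripped once, about 3 mm lower, because the first grip was shallow. The tool can only point down, so I pressed the heel on the rack face beside the peg until the form tilted to the slope. I then slid the eye along the peg, let go, and pressed the waist with closed fingertips at about 22 N. It did not move under that push.
- **Form position, last pictures:**
  - The peg is through the eye.
  - The form lies within about 0.5° of straight down the slope.
  - The toe end is about 176 mm below the slot. The eye is within about 3 mm of the slot line and 5 mm from the slot's middle.
- **Seating:** The peg length showing above the plate was right for full seating to about 2 mm, read before the final push. The push met the plate about 2 mm higher than I predicted. I put that down to the 2 mm camera calibration, since the rack itself showed a similar offset. I did not measure the plate's tilt against the face directly.
- **Bystanders:** The heel, jar, spool and hammer looked unmoved in the scene picture before the final push. The hammer also looked unmoved in the last top picture, but the arm hid the spool and most of the jar there. I saw no unexpected contact force.

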